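# Put the stamps away in working order

## Task

The edition is stamped: take the three hand stamps and the stone seal off their ink pads and stand them in the wooden stamp rack, one in each pocket, in the same order from left to right as they stand in the pad tray now, so that they come to hand in the order they are used. Never let a stamp or the seal tip over, and leave each standing upright on the floor of its pocket.

Things in the scene. Friction and masses are not known exactly. Their poses are not given: they have to be found in the camera images.
- round_stamp_mid (a point): Round hand stamp: round wooden base 40 mm across, handle with a 35 mm ball knob, 92 mm tall, 70 g. Point: on the axis, half-way up; z up, x along the tray's x. Grip it there from above by the round 22 mm handle (thicker below 26 and above 56 mm from the underside; base only 18 mm high). Starts loose and upright on the round pad, within 9 degrees of the tray's yaw.
- square_stamp_mid (a point): Square hand stamp: wooden base 40 x 40 mm, pear-shaped handle 29 mm at the top, 88 mm tall, 75 g. Point: on the axis, half-way up; z up, x along a side of the base. Grip it there from above by the round 22 mm handle (thicker below 26 and above 56 mm from the underside; base only 18 mm high). Starts loose and upright on the square pad, within 9 degrees of the tray's yaw.
- oblong_stamp_mid (a point): Oblong hand stamp: wooden base 56 (x) by 28 mm (y), handle with a 34 mm cap, 90 mm tall, 75 g. Point: on the axis, half-way up; z up, x along the base's long side. Grip it there from above by the round 22 mm handle (thicker below 26 and above 56 mm from the underside; base only 18 mm high). Starts loose and upright on the oblong pad, within 9 degrees of the tray's yaw.
- seal_mid (a point): Artist's seal: plain square pillar of pale stone, 28 x 28 mm, 90 mm tall, about 170 g, no handle. Point: on the axis, half-way up; z up, x and y square to its sides. Grip it there from above, across two opposite sides. Starts loose and upright on the small square pad, within 9 degrees of the tray's yaw.
- round_pad: Open ink-pad tin: round, 64 mm across, 14 mm high, dark pad in a steel rim, fixed in the tray. Origin: centre of its underside, 5 mm above the bench; axes as the tray's. The round stamp stands on it at the start, so its place in the row records that of the round stamp.
- square_pad: Open ink-pad tin: square, 62 x 62 mm, 14 mm high, dark pad in a steel rim, fixed in the tray. Origin: centre of its underside, 5 mm above the bench; axes as the tray's. The square stamp stands on it at the start, so its place in the row records that of the square stamp.
- oblong_pad: Open ink-pad tin: oblong, 74 (x) by 46 mm (y), 14 mm high, dark pad in a steel rim, fixed in the tray. Origin: centre of its underside, 5 mm above the bench; axes as the tray's. The oblong stamp stands on it at the start, so its place in the row records that of the oblong stamp.
- small_pad: Open ink-pad tin: small square, 46 x 46 mm, 14 mm high, dark pad in a steel rim, fixed in the tray. Origin: centre of its underside, 5 mm above the bench; axes as the tray's. The seal stands on it at the start, so its place in the row records that of the seal.
- pad_tray: White metal tray with the row of four ink pads; fixed; 94 mm deep (x), 362 mm long (y), 12 mm lip. Origin: on the bench under the middle of the row; y along the row, to the robot's left. Pad centres at y = +111, +37, -37, -111 mm; which pad is where changes. A small ink bottle, not part of the job, stands in it at y = -177 mm. It may be nearer or farther than the rack.
- rack: Stamp rack of pale wood, fixed, empty, 90 mm deep (x), 296 mm long (y), four open-topped pockets. Origin: on the bench under its centre; y along the row, to the robot's left. Pocket centres at y = +105, +35, -35, -105 mm, x = 0; each 72 (x) by 64 mm (y) inside, floor 8 mm above the bench; dividers 24 mm, ends 28 mm high. A black magnifier, 40 mm tall, not part of the job, stands at y = 192 mm.
Not all that is in view belongs to the job. What is shaped like the part that bears seal_mid but orange is not meant. What is shaped like the part that bears oblong_stamp_mid but yellow is not meant.

How it is judged:
At the end, for the whole second after the job is handed in: Each stands upright (0.12 rad) and at rest on the floor of a rack pocket (middle within 22 mm along and 26 mm across of the pocket's centre, height within 6 mm); that pocket, counted from the left, is the same as the place of its own ink pad in the tray, counted from the left (((y of round_pad in the frame of pad_tray between 0.091 and 0.131 m and y of round_stamp_mid in the frame of rack between 0.083 and 0.127 m) or (y of round_pad in the frame of pad_tray between 0.017 and 0.057 m and y of round_stamp_mid in the frame of rack between 0.013 and 0.057 m) or (y of round_pad in the frame of pad_tray between -0.057 and -0.017 m and y of round_stamp_mid in the frame of rack between -0.057 and -0.013 m) or (y of round_pad in the frame of pad_tray between -0.131 and -0.091 m and y of round_stamp_mid in the frame of rack between -0.127 and -0.083 m)) and x of round_stamp_mid in the frame of rack between -0.026 and 0.026 m and z of round_stamp_mid in the frame of rack between 0.048 and 0.06 m and angle between each of round_stamp_mid, square_stamp_mid, oblong_stamp_mid, seal_mid's own z axis and vertical below 0.12 rad and linear speed of each of round_stamp, square_stamp, oblong_stamp, seal below 0.02 m/s and angular speed of each of round_stamp, square_stamp, oblong_stamp, seal below 0.2 rad/s and ((y of square_pad in the frame of pad_tray between 0.091 and 0.131 m and y of square_stamp_mid in the frame of rack between 0.083 and 0.127 m) or (y of square_pad in the frame of pad_tray between 0.017 and 0.057 m and y of square_stamp_mid in the frame of rack between 0.013 and 0.057 m) or (y of square_pad in the frame of pad_tray between -0.057 and -0.017 m and y of square_stamp_mid in the frame of rack between -0.057 and -0.013 m) or (y of square_pad in the frame of pad_tray between -0.131 and -0.091 m and y of square_stamp_mid in the frame of rack between -0.127 and -0.083 m)) and x of square_stamp_mid in the frame of rack between -0.026 and 0.026 m and z of square_stamp_mid in the frame of rack between 0.046 and 0.058 m and ((y of oblong_pad in the frame of pad_tray between 0.091 and 0.131 m and y of oblong_stamp_mid in the frame of rack between 0.083 and 0.127 m) or (y of oblong_pad in the frame of pad_tray between 0.017 and 0.057 m and y of oblong_stamp_mid in the frame of rack between 0.013 and 0.057 m) or (y of oblong_pad in the frame of pad_tray between -0.057 and -0.017 m and y of oblong_stamp_mid in the frame of rack between -0.057 and -0.013 m) or (y of oblong_pad in the frame of pad_tray between -0.131 and -0.091 m and y of oblong_stamp_mid in the frame of rack between -0.127 and -0.083 m)) and x of oblong_stamp_mid in the frame of rack between -0.026 and 0.026 m and z of oblong_stamp_mid in the frame of rack between 0.047 and 0.059 m and ((y of small_pad in the frame of pad_tray between 0.091 and 0.131 m and y of seal_mid in the frame of rack between 0.083 and 0.127 m) or (y of small_pad in the frame of pad_tray between 0.017 and 0.057 m and y of seal_mid in the frame of rack between 0.013 and 0.057 m) or (y of small_pad in the frame of pad_tray between -0.057 and -0.017 m and y of seal_mid in the frame of rack between -0.057 and -0.013 m) or (y of small_pad in the frame of pad_tray between -0.131 and -0.091 m and y of seal_mid in the frame of rack between -0.127 and -0.083 m)) and x of seal_mid in the frame of rack between -0.026 and 0.026 m and z of seal_mid in the frame of rack between 0.047 and 0.059 m); the robot touches nothing.
It fails at once if the round stamp is tipped over (more than 0.7 rad) (angle between round_stamp_mid's own z axis and vertical above 0.7 rad).
It fails at once if the square stamp is tipped over (more than 0.7 rad) (angle between square_stamp_mid's own z axis and vertical above 0.7 rad).
It fails at once if the oblong stamp is tipped over (more than 0.7 rad) (angle between oblong_stamp_mid's own z axis and vertical above 0.7 rad).
It fails at once if the seal is tipped over (more than 0.7 rad) (angle between seal_mid's own z axis and vertical above 0.7 rad).
It also fails if it takes over 96 s, if anything falls off the work surface, if the arm or the gripper's body presses on something with over 40 N, if the wrist force passes 120 N, or if a joint passes its speed limit or range.

## Robot

A 7-joint arm with a two-finger parallel gripper is mounted at the origin on the work surface. World frame = base frame: x ahead of the robot, y to its left, z up, the work surface at z = 0. Lengths are in m, angles in rad, forces in N, time in s.
With the tool pointing down it reaches from about 0.35 to 0.9 m from the base axis. Payload 8.1 kg.
Tool frame: the origin (TCP) lies between the finger pads; the fingertips stand 11 mm ahead of it and the grasp point (between the pads) lies 8 mm behind it; x points along the fingers, z is the direction in which the jaws open and shut, and the axes are right-handed (so a half turn about x gives the same grasp; the last joint's range is limited). The gripper opens to 92 mm and grips with 3 to 60 N. Pads are 19 mm wide; open, the fingers measure 130 mm over their backs; the gripper's body (75 mm by 190 mm) begins 47 mm behind the grasp point.
Start: joints at [1.024, 0.434, 0.025, 1.573, -0.012, 1.134, -0.075], TCP at [0.268, -0.564, 0.238] pointing down, gripper open.
Joint ranges: [-2.62, 2.62], [-0.44, 2.09], [-1.27, 1.32], [0.08, 2.57], [-1.32, 4.46], [0.12, 2], [-2.74, 2.74]. Speed limits (rad/s): [2.22, 2.22, 3.01, 3.01, 3.14, 3.14, 3.14].

## Interface

Orientations are given as a 3x3 rotation matrix whose columns are the frame's x, y, z axes.
In Python, from plant import * gives the robot as it stands.
- The arm moves only by the tool play_rows, never from a script. Its argument "steps" is a list of rows, each a list of 3 entries, a list of its own where there are three numbers: the shift along the tool's x, y, z in cm, then the turn, a rotation vector about the tool's x, y, z in degrees, then the gripper's target within -1 to 1 (fully open at 1, half-way at 0, shut at -1). In form: [[[dx, dy, dz], [ax, ay, az], fingers], ...]. A call has 1 to 5 rows; each row shifts and turns the commanded pose from where the row before left it, along the tool's axes as they then stand; what a row does not reach is not made up. A row lasts 1/10 s, in which the tool goes at most 50 mm and 8.59 degrees, less where a joint would pass 70% of its speed; a pose out of reach is approached as far as the arm can. A call is refused whole if a number of a shift passes 5 or a number of a turn 8.59, either way. A call with a gripper value outside its range is refused whole. The fingers move at their own pace and stop on an object; "grip_force" is the grip in N (left out, the last holds). Time passes only in rows, so rows that do not move let the fingers close. It gives the time, the measured TCP pose, the force and the opening at its end, in the units of the state.
- read_state(): the state, without advancing time (a new reading comes with each control period).
- snapshot(name): name is "scene" or "top"; returns a dict with "img" (400x640x3 uint8, red, green, blue), "camera_matrix" (3x3 intrinsics, pixels), "extrinsics" (4x4, takes a point from camera to world coordinates). Camera axes: x right, y down, z forward; pixel columns grow to the right and rows downward; lengths in m; the calibration is good to about 2 mm. A picture is of the moment at which its call begins. There is no depth.
- close_job(): hands the job in, once; it reports no verdict.
The state is a dict: "time": time; "joint_positions": joint angles; "qd": joint speeds; "joint_torque": joint torques, N m; "tool_pos": TCP position; "tool_rot": TCP orientation; "force": force on the tool from outside, world axes, zero at the start; "torque": the same for the moment, N m; "gripper_width": finger opening in m.
Only numpy, scipy, OpenCV 4.12 (cv2) and the standard library are available. Lean on these libraries where they do the work, as an engineer would, in place of code of your own. Each camera call takes 0.05 s, during which the arm holds its last target.

## Working session

There is one attempt and no reset: what is moved stays moved. The work goes in short steps, Python scripts to look and compute and a tool call to move; the robot and the scene stay as the last step left them, time stands still between calls to the robot, and variables do not carry over. Pictures are saved under pics/ and viewed, and the job is handed in when it is done.

Besides the shell and the picture viewer there is one more tool, called after "Request:" as a command line: name --argument value ..., lists and objects as JSON in quotes. play_rows: Moves the arm, as the interface text tells. Its arguments: {"type":"object","properties":{"steps":{"type":"array","items":{"type":"array"}},"grip_force":{"type":"number"}},"required":["steps"]}

```bash
mkdir -p pics; ls
python3 - <<'E'
from plant import *
import cv2,numpy as np
np.set_printoptions(precision=4,suppress=True)
s=read_state(); print(s)
for n in("scene","top"):
    d=snapshot(n); cv2.imwrite(f"pics/{n}0.png",d["img"][:,:,::-1]); print(d["camera_matrix"],d["extrinsics"])
E
```

```text
pics
{'time': 0.0, 'joint_positions': array([ 1.0244,  0.4352,  0.025 ,  1.5741, -0.0116,  1.134 , -0.0751]), 'qd': array([ 0.0007,  0.0014, -0.0004,  0.0007, -0.0003, -0.0008, -0.0006]), 'joint_torque': array([  0.0015, -66.7849,   0.986 , -31.4456,  -0.0604,   0.0428,
         0.0002]), 'tool_pos': array([ 0.2681, -0.564 ,  0.2369]), 'tool_rot': array([[-0.0008,  0.9032,  0.4293],
       [ 0.0014,  0.4293, -0.9032],
       [-1.    , -0.0001, -0.0016]]), 'force': array([ 0.1292, -0.1498,  0.2959]), 'torque': array([ 0.0042,  0.0282, -0.0017]), 'gripper_width': 0.09229046689979828}
[[396.078    0.     323.7555]
 [  0.     396.078  202.6733]
 [  0.       0.       1.    ]] [[-0.7988  0.3529 -0.4873  1.0183]
 [ 0.6013  0.441  -0.6663  0.4708]
 [-0.0202 -0.8252 -0.5644  0.5217]
 [ 0.      0.      0.      1.    ]]
[[427.6923   0.     321.8748]
 [  0.     427.6923 194.2495]
 [  0.       0.       1.    ]] [[ 0.0224 -0.9978  0.063   0.5583]
 [-0.9987 -0.0252 -0.0436 -0.0516]
 [ 0.0451 -0.062  -0.9971  0.8736]
 [ 0.      0.      0.      1.    ]]
```

View pics/top0.png

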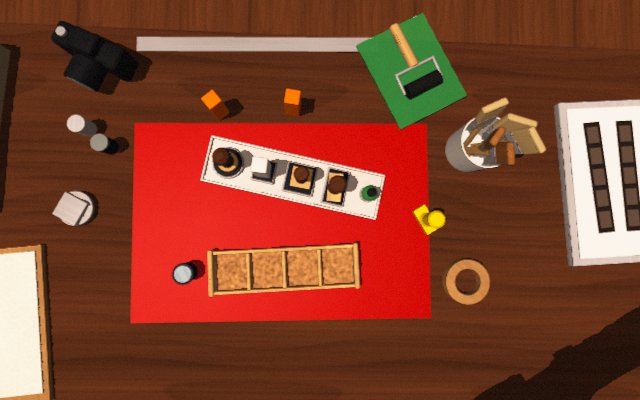

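View pics/scene0.png

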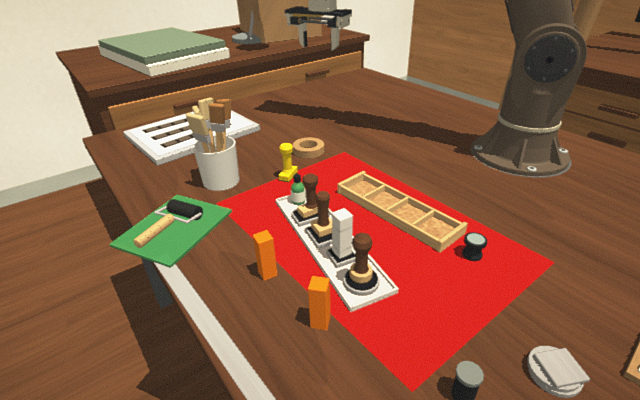

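Top view: left to right the tray holds the round stamp (226,160), the white seal (262,168), the square stamp (300,178), the oblong stamp (336,185) and the green bottle (370,192). The rack is below, from (210,270) to (358,265). Possible mix-ups: orange pillars (212,103) and (292,100), and the yellow stamp (432,218). None of these stand in the tray, so I'll leave them alone. Next is a close crop.

Run:
```python
import cv2
a=cv2.imread("pics/top0.png")[130:222,195:392]
cv2.imwrite("pics/crop_top.png",cv2.resize(a,None,fx=4,fy=4,interpolation=cv2.INTER_CUBIC))
a=cv2.imread("pics/scene0.png")[165:310,265:480]
cv2.imwrite("pics/crop_sc.png",cv2.resize(a,None,fx=3.6,fy=3.6,interpolation=cv2.INTER_CUBIC))
```

```text
(no output)
```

View pics/crop_top.png

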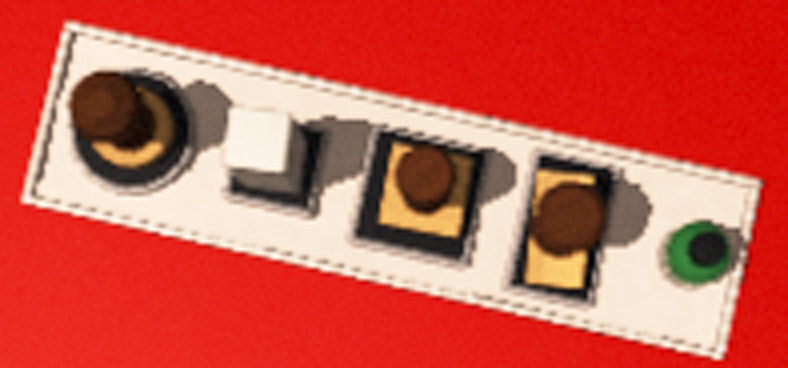

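View pics/crop_sc.png

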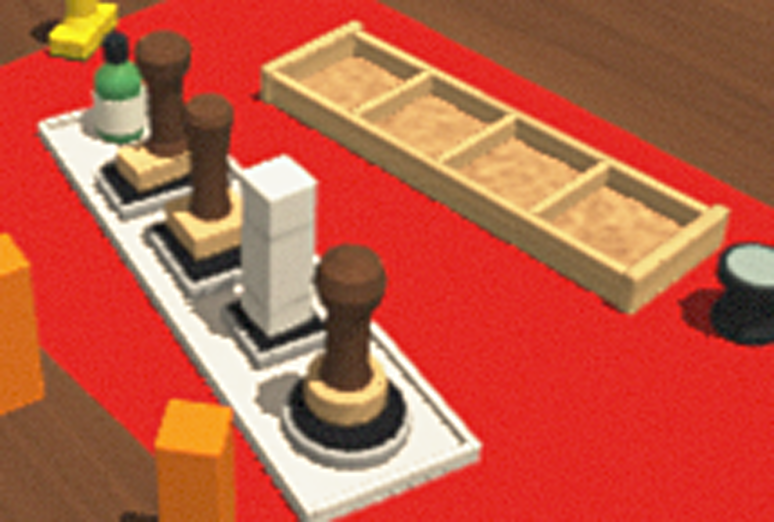

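The order from left to right is round, seal, square, oblong. Now I'll measure the positions.

```bash
cat > h.py <<'E'
from plant import *
import cv2,numpy as np
np.set_printoptions(precision=4,suppress=True)
def ray(d,uv):
    K,E=d["camera_matrix"],d["extrinsics"]
    v=E[:3,:3]@np.linalg.inv(K)@np.array([uv[0],uv[1],1.]); return E[:3,3],v
def onz(d,uv,z):
    o,v=ray(d,uv); return o+v*(z-o[2])/v[2]
def tri(d1,u1,d2,u2):
    o1,v1=ray(d1,u1);o2,v2=ray(d2,u2);v1=v1/np.linalg.norm(v1);v2=v2/np.linalg.norm(v2)
    t=np.linalg.lstsq(np.c_[v1,-v2],o2-o1,rcond=None)[0]
    a,b=o1+t[0]*v1,o2+t[1]*v2; return (a+b)/2,np.linalg.norm(a-b)
def blobs(m,amin):
    n,l,st,c=cv2.connectedComponentsWithStats(m.astype(np.uint8))
    return [(st[i].tolist(),c[i]) for i in range(1,n) if st[i][4]>amin],l
def rel(xyz,jaw_deg,n=None):
    """tool-axis shift (cm) and turn (deg about tool x) to put TCP at xyz with jaw yaw"""
    s=read_state();R=s["tool_rot"]
    d=R.T@(np.array(xyz)-s["tool_pos"])*100
    a=np.radians(jaw_deg);z=np.array([np.cos(a),np.sin(a),0]);x=np.array([0,0,-1.]);T=np.c_[x,np.cross(z,x),z]
    rv=np.degrees(cv2.Rodrigues(R.T@T)[0].ravel())
    print("t",s["time"],"tcp",s["tool_pos"],"shift",d.round(2),"turn",rv.round(2),"w",round(s["gripper_width"],4),"F",s["force"])
    return d,rv
E
python3 - <<'E'
from h import *
t=snapshot("top");s=snapshot("scene")
I=t["img"].astype(int); r,g,b=I[...,0],I[...,1],I[...,2]
red=(r>150)&(g<60)&(b<60)
reg=np.zeros(red.shape,bool); reg[125:225,195:395]=1
bl,l=blobs((~red)&reg,2000); print(bl)
i=l[178,300]; rect=cv2.minAreaRect(cv2.findContours((l==i).astype(np.uint8),0,1)[0][0])
P=np.array([onz(t,p,.012) for p in cv2.boxPoints(rect)]); print("tray",P[:,:2],P.mean(0))
e=[P[1]-P[0],P[2]-P[1]]
for q in e: print(np.linalg.norm(q),np.degrees(np.arctan2(q[1],q[0])))
reg[:]=0; reg[235:305,200:370]=1
bl,l=blobs((~red)&reg,2000); print(bl)
i=l[270,268]; rect=cv2.minAreaRect(cv2.findContours((l==i).astype(np.uint8),0,1)[0][0])
P=np.array([onz(t,p,.026) for p in cv2.boxPoints(rect)]); print("rack",P[:,:2],P.mean(0))
e=[P[1]-P[0],P[2]-P[1]]
for q in e: print(np.linalg.norm(q),np.degrees(np.arctan2(q[1],q[0])))
# knobs in top
for nm,m in (("knob",(r-b>15)&(r<130)&(~red)),("seal",(r>225)&(g>225)&(b>215))):
    mm=np.zeros(red.shape,bool); mm[138:212,205:360]=m[138:212,205:360]
    print(nm,[x for x in blobs(mm,60)[0]])
    o=I.copy(); o[mm]=(0,255,0); cv2.imwrite(f"pics/m_{nm}.png",cv2.resize(o[130:222,195:392,::-1].astype(np.uint8),None,fx=4,fy=4,interpolation=0))
E
```

```text
[([200, 135, 186, 85, 8537], array([292.5266, 177.0888]))]
tray [[ 0.6345  0.1565]
 [ 0.7289  0.1393]
 [ 0.6576 -0.2195]
 [ 0.5625 -0.1993]] [ 0.6459 -0.0307  0.012 ]
0.09592909967988875 -10.353080633105682
0.3658694559267372 -101.23969486235443
[([207, 241, 155, 56, 6921], array([283.466 , 268.5051]))]
rack [[ 0.5004  0.1356]
 [ 0.5215 -0.1662]
 [ 0.428  -0.1725]
 [ 0.4086  0.1274]] [ 0.4646 -0.0189  0.026 ]
0.30249816677435437 -86.00218081162792
0.09373766627786938 -176.14291244789638
knob [([213, 148, 26, 25, 405], array([224.9457, 158.1037])), ([236, 149, 17, 26, 151], array([245.6689, 158.3113])), ([271, 159, 17, 25, 186], array([279.4677, 167.7634])), ([253, 160, 18, 18, 110], array([264.2182, 171.7909])), ([294, 164, 20, 20, 266], array([303.1617, 173.9586])), ([313, 167, 11, 18, 84], array([318.5952, 173.8333])), ([326, 172, 32, 22, 424], array([341.4222, 183.9175]))]
seal [([212, 139, 59, 18, 263], array([240.2776, 147.5551])), ([205, 155, 78, 39, 701], array([242.709 , 180.5321])), ([251, 157, 16, 15, 188], array([258.4043, 164.3191])), ([340, 185, 20, 27, 219], array([352.7352, 201.863 ]))]
```

View pics/m_knob.png

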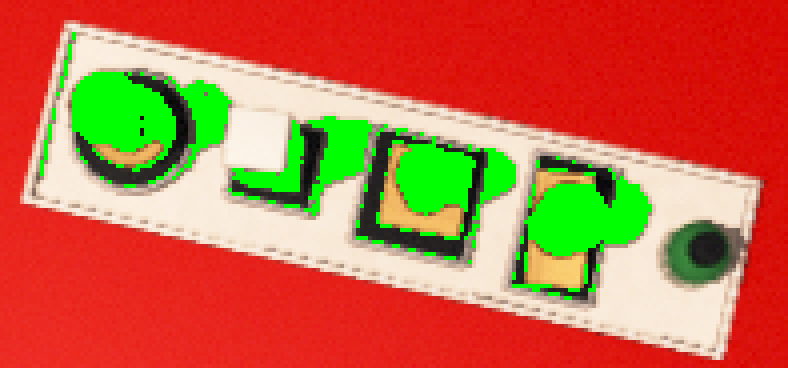

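View pics/m_seal.png

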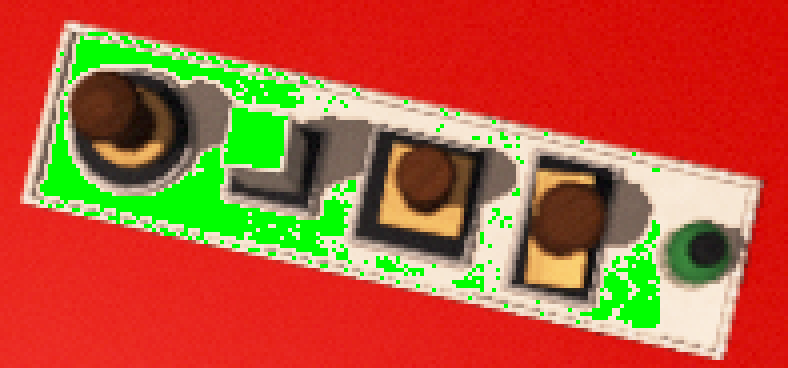

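Run:
```python
from h import *
t=snapshot("top");s=snapshot("scene")
I=t["img"].astype(int); r,g,b=I[...,0],I[...,1],I[...,2]
mm=np.zeros(r.shape,np.uint8)
k=((r>1.5*b)&(r<135)&(r>40)); mm[138:212,205:360]=k[138:212,205:360]
o=I.copy().astype(np.uint8); o[mm>0]=(0,255,0); cv2.imwrite("pics/m_k2.png",cv2.resize(o[130:222,195:392,::-1],None,fx=4,fy=4,interpolation=0))
for st,c in blobs(mm,60)[0]: print(st,c)
q={"round":((220.6,156.1),(361.9,241.9),.0925),"square":((301.1,174.1),(322.7,197.4),.093),"oblong":((337.4,184.6),(309.6,180.),.098),"seal":((258.4,164.4),(342.2,214.1),.108)}
for n,(u,v,z) in q.items(): print(n,tri(t,u,s,v),onz(t,u,z))
# seal yaw
m=np.zeros(r.shape,np.uint8); m[155:174,249:269]=((r>200)&(g>200))[155:174,249:269]
_,l=blobs(m,50); mask=(l==l[164,258]).astype(np.uint8)
rc=cv2.minAreaRect(cv2.findContours(mask,0,1)[0][0]); P=np.array([onz(t,p,.108) for p in cv2.boxPoints(rc)])
print(rc,P.mean(0)); 
for e in (P[1]-P[0],P[2]-P[1]): print(np.linalg.norm(e),np.degrees(np.arctan2(e[1],e[0])))
c=I[150:200,240:290,::-1].astype(np.uint8); c2=s["img"][200:280,320:370,::-1]
cv2.imwrite("pics/seal.png",np.hstack([cv2.resize(c,(400,400),interpolation=2),cv2.resize(c2,(350,560),interpolation=2)[:400]]))
```

```text
[213, 148, 26, 25, 333] [224.0811 157.7057]
[294, 166, 20, 18, 265] [303.0868 174.0226]
[327, 176, 20, 18, 279] [336.7097 184.4265]
round (array([0.6717, 0.1   , 0.0966]), np.float64(0.0012162044142164528)) [0.6727 0.1004 0.0925]
square (array([ 0.6428, -0.0466,  0.097 ]), np.float64(0.0010855612336968645)) [ 0.6437 -0.0469  0.093 ]
oblong (array([ 0.6258, -0.1135,  0.0984]), np.float64(0.00013009811333774296)) [ 0.6257 -0.1135  0.098 ]
seal (array([0.657 , 0.0303, 0.1072]), np.float64(0.001300257479282531)) [0.6574 0.0298 0.108 ]
((258.5, 164.0), (18.0, 19.0), 90.0) [0.6582 0.0297 0.108 ]
0.03388531780379754 -88.31613264918138
0.032479560095763485 -178.2707737699255
```

View pics/seal.png

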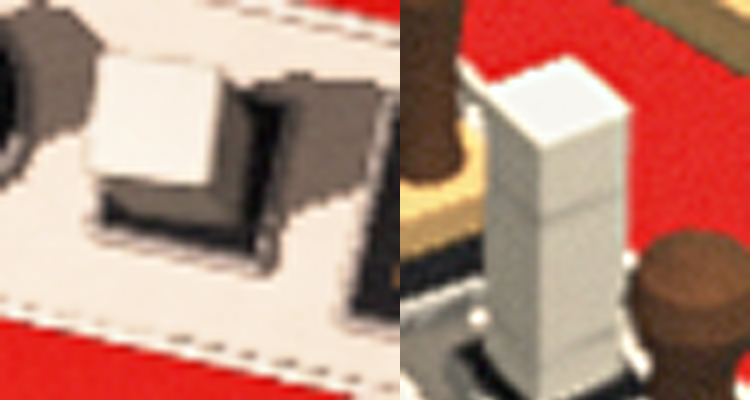

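View pics/m_k2.png

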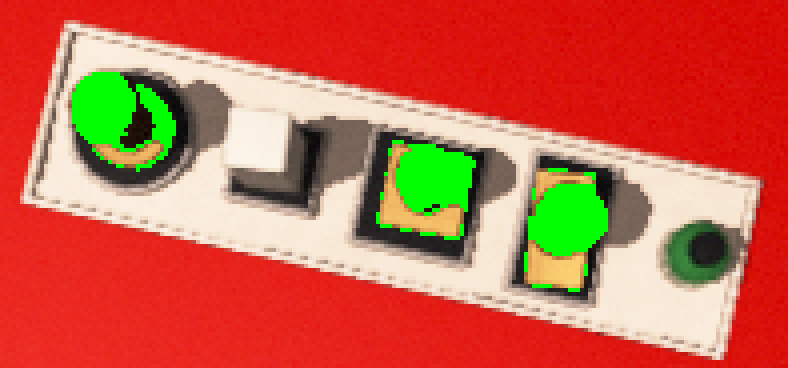

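Run:
```python
from h import *
t=snapshot("top")
a=cv2.imread("pics/top0.png")[235:305,200:370]
cv2.imwrite("pics/rack.png",cv2.resize(a,None,fx=4.5,fy=4.5,interpolation=2))
C=np.array([(103,52),(222,68),(208,188),(88,178)])/8+[240-.45,150-.45]
P=np.array([onz(t,c,.108) for c in C]); print(P.mean(0))
for i in range(4):
    e=P[(i+1)%4]-P[i]; print(np.linalg.norm(e),np.degrees(np.arctan2(e[1],e[0])))
```

```text
[0.6569 0.0288 0.108 ]
0.0267810856562681 -96.08208497887544
0.027222479560404442 175.15787415186935
0.02678530096659148 86.76361314477151
0.02855258506719991 -4.842062194412845
```

View pics/rack.png

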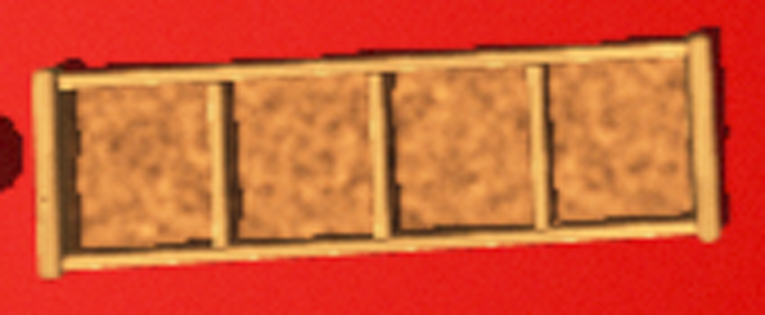

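Run:
```python
from h import *
t=snapshot("top")
c=(onz(t,(283.6,269.4),.028)[:2]+onz(t,(284.3,269.1),.024)[:2])/2
print(onz(t,(283.6,269.4),.028),onz(t,(284.3,269.1),.024))
a=np.radians(4.2)
for y in (.105,.035,-.035,-.105): print(c+y*np.array([-np.sin(a),np.cos(a)]))
rel((.672,.100,.24),-11)
```

```text
[ 0.4629 -0.0171  0.028 ] [ 0.463  -0.0183  0.024 ]
[0.4552 0.087 ]
[0.4604 0.0172]
[ 0.4655 -0.0526]
[ 0.4706 -0.1224]
t 0.4 tcp [ 0.2683 -0.5644  0.2376] shift [ -0.23  64.98 -42.68] turn [-53.57  -0.01  -0.  ] w 0.0915 F [0.1687 0.5461 0.8574]
```

Request:
play_rows --steps '[[[0,4,-2.6],[0,0,0],1],[[0,4,-2.6],[0,0,0],1],[[0,4,-2.6],[0,0,0],1],[[0,4,-2.6],[0,0,0],1],[[0,4,-2.6],[0,0,0],1]]' --grip_force 20

```text
time: 0.9
tool_pos: [0.3939, -0.3595, 0.238]
tool_rot: [[0.0, 0.903, 0.429], [-0.0, 0.429, -0.903], [-1.0, 0.0, 0.001]]
force: [0.8, 0.1, 0.0]
gripper_width: 0.0916
```

Request:
play_rows --steps '[[[0,4,-2.6],[0,0,0],1],[[0,4,-2.6],[0,0,0],1],[[0,4,-2.6],[0,0,0],1],[[0,4,-2.6],[0,0,0],1],[[0,4,-2.6],[0,0,0],1]]'

```text
time: 1.4
tool_pos: [0.5188, -0.1563, 0.238]
tool_rot: [[0.001, 0.903, 0.429], [-0.0, 0.429, -0.903], [-1.0, 0.0, 0.001]]
force: [0.2, -0.3, 0.5]
gripper_width: 0.0917
```

Request:
play_rows --steps '[[[0,4,-2.6],[0,0,0],1],[[0,4,-2.6],[0,0,0],1],[[0,4,-2.6],[0,0,0],1],[[0,4,-2.6],[0,0,0],1],[[0,4,-2.6],[0,0,0],1]]'

```text
time: 1.9
tool_pos: [0.6436, 0.047, 0.2378]
tool_rot: [[0.0, 0.903, 0.429], [-0.0, 0.429, -0.903], [-1.0, 0.0, 0.0]]
force: [1.3, -1.3, 0.7]
gripper_width: 0.0918
```

Request:
play_rows --steps '[[[0,0,0],[-8.5,0,0],1],[[0,0,0],[-8.5,0,0],1],[[0,0,0],[-8.5,0,0],1],[[0,0,0],[-8.5,0,0],1],[[0,0,0],[-8.5,0,0],1]]'

```text
time: 2.4
tool_pos: [0.6428, 0.0453, 0.2376]
tool_rot: [[-0.0, 0.37, 0.929], [-0.0, 0.929, -0.37], [-1.0, -0.0, -0.0]]
force: [0.7, -0.9, 0.1]
gripper_width: 0.0914
```

```bash
python3 -c "
from h import *
rel((.672,.100,.24),-11)"
```

```text
t 2.4 tcp [0.6428 0.0453 0.2376] shift [-0.24  6.16  0.69] turn [-10.73  -0.     0.01] w 0.0914 F [ 0.68   -0.868   0.1178]
```

Request:
play_rows --steps '[[[0,3.1,0.35],[0,0,0],1],[[0,3.1,0.35],[0,0,0],1],[[0,0,0],[-5.4,0,0],1],[[5,0,0],[-5.4,0,0],1],[[4,0,0],[0,0,0],1]]'

```text
time: 2.9
tool_pos: [0.673, 0.1003, 0.1468]
tool_rot: [[0.002, 0.192, 0.981], [0.0, 0.981, -0.192], [-1.0, 0.001, 0.001]]
force: [0.7, -1.1, -1.0]
gripper_width: 0.0917
```

```bash
python3 -c "
from h import *
rel((.672,.100,.058),-11)
a=snapshot('top')['img'][120:230,180:290];b=snapshot('scene')['img'][150:310,280:440]
cv2.imwrite('pics/r1.png',np.hstack([cv2.resize(a,(400,400)),cv2.resize(b,(400,400))])[:,:,::-1])"
```

```text
t 2.9 tcp [0.673  0.1003 0.1468] shift [ 8.88 -0.06 -0.1 ] turn [-0.07  0.09 -0.03] w 0.0917 F [ 0.7195 -1.1216 -0.9804]
```

View pics/r1.png

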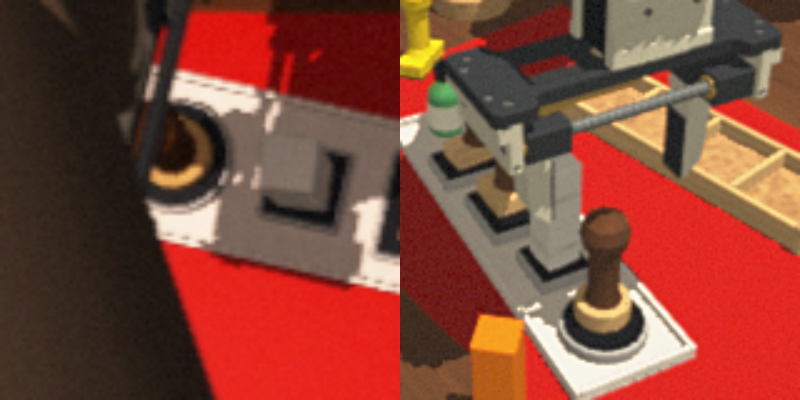

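Request:
play_rows --steps '[[[3,0,-0.1],[0,0,0],1],[[3,0,0],[0,0,0],1],[[2,0,0],[0,0,0],1],[[0.8,0,0],[0,0,0],1],[[0,0,0],[0,0,0],1]]'

```text
time: 3.5
tool_pos: [0.672, 0.1004, 0.0603]
tool_rot: [[0.0, 0.196, 0.981], [-0.0, 0.981, -0.196], [-1.0, -0.0, 0.0]]
force: [-0.2, -0.1, 0.6]
gripper_width: 0.0921
```

```bash
python3 -c "
from h import *
rel((.672,.100,.058),-11)
a=snapshot('top')['img'][120:230,180:290];b=snapshot('scene')['img'][150:310,280:440]
cv2.imwrite('pics/r2.png',np.hstack([cv2.resize(a,(400,400)),cv2.resize(b,(400,400))])[:,:,::-1])"
```

```text
t 3.5 tcp [0.672  0.1004 0.0603] shift [ 0.23 -0.03  0.01] turn [-0.3   0.    0.01] w 0.0921 F [-0.185  -0.0691  0.5747]
```

View pics/r2.png

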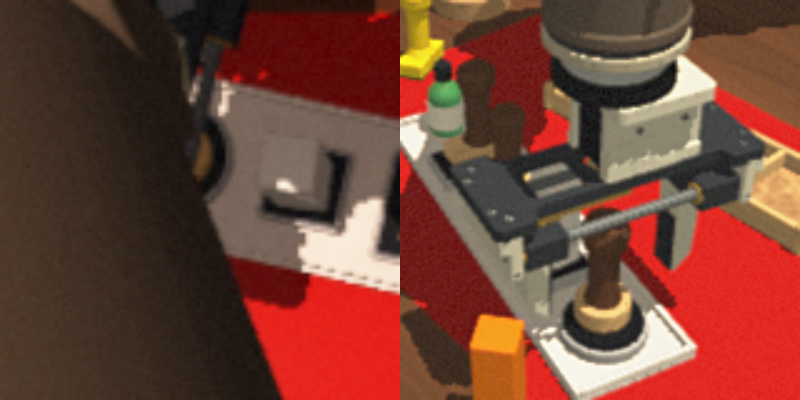

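Request:
play_rows --steps '[[[0.2,0,0],[0,0,0],1],[[0,0,0],[0,0,0],0],[[0,0,0],[0,0,0],-0.3],[[0,0,0],[0,0,0],-1],[[0,0,0],[0,0,0],-1]]' --grip_force 15

```text
time: 4.1
tool_pos: [0.6717, 0.1004, 0.0579]
tool_rot: [[0.0, 0.196, 0.981], [-0.0, 0.981, -0.196], [-1.0, 0.0, 0.0]]
force: [-0.3, 0.2, -0.3]
gripper_width: 0.0641
```

Request:
play_rows --steps '[[[0,0,0],[0,0,0],-1],[[0,0,0],[0,0,0],-1],[[0,0,0],[0,0,0],-1]]'

```text
time: 4.4
tool_pos: [0.6716, 0.1004, 0.0577]
tool_rot: [[-0.0, 0.196, 0.981], [-0.0, 0.981, -0.196], [-1.0, -0.0, -0.0]]
force: [-0.2, -0.3, -0.0]
gripper_width: 0.0404
```

Request:
play_rows --steps '[[[0,0,0],[0,0,0],-1],[[0,0,0],[0,0,0],-1],[[0,0,0],[0,0,0],-1],[[0,0,0],[0,0,0],-1]]'

```text
time: 4.8
tool_pos: [0.6717, 0.1004, 0.0578]
tool_rot: [[0.0, 0.196, 0.981], [-0.0, 0.981, -0.196], [-1.0, 0.0, 0.0]]
force: [-0.5, -0.0, 0.9]
gripper_width: 0.0311
```

Request:
play_rows --steps '[[[-2,0,0],[0,0,0],-1],[[-3,0,0],[0,0,0],-1],[[-3,0,0],[0,0,0],-1],[[0,0,0],[0,0,0],-1]]'

```text
time: 5.2
tool_pos: [0.674, 0.1013, 0.1423]
tool_rot: [[0.007, 0.196, 0.981], [0.002, 0.981, -0.196], [-1.0, 0.003, 0.006]]
force: [1.0, 0.6, -0.5]
gripper_width: 0.0312
```

```bash
python3 -c "
from h import *
rel((.4552,.087,.13),4)
b=snapshot('scene')['img'][100:310,230:480]
cv2.imwrite('pics/r3.png',cv2.resize(b,None,fx=2.4,fy=2.4)[:,:,::-1])"
```

```text
t 5.2 tcp [0.674  0.1013 0.1423] shift [  1.08  -5.69 -21.18] turn [-15.28   0.38  -0.13] w 0.0312 F [ 1.0073  0.5917 -0.471 ]
```

View pics/r3.png

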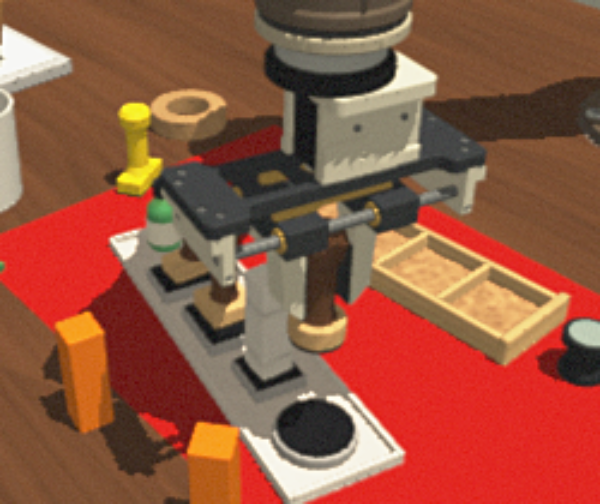

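Request:
play_rows --steps '[[[0,-0.5,-2],[0,0,0],-1],[[0,-1,-3.7],[0,0,0],-1],[[0,-1.1,-4],[0,0,0],-1],[[0,-1.1,-4],[0,0,0],-1],[[0,-1,-3.7],[0,0,0],-1]]'

```text
time: 5.75
tool_pos: [0.4889, 0.0877, 0.1365]
tool_rot: [[-0.002, 0.195, 0.981], [-0.001, 0.981, -0.195], [-1.0, -0.001, -0.002]]
force: [0.4, -0.2, -0.0]
gripper_width: 0.0311
```

Request:
play_rows --steps '[[[0,-0.9,-2.7],[0,0,0],-1],[[0,-0.1,-1],[0,0,0],-1],[[0,0,0],[-7.6,0,0],-1],[[0,0,0],[-7.6,0,0],-1],[[0,0,0],[0,0,0],-1]]'

```text
time: 6.25
tool_pos: [0.4535, 0.0856, 0.1372]
tool_rot: [[-0.001, -0.07, 0.998], [0.0, 0.998, 0.07], [-1.0, 0.0, -0.001]]
force: [-0.0, -0.0, -0.7]
gripper_width: 0.0313
```

```bash
python3 -c "
from h import *
rel((.4552,.087,.05),4)
b=snapshot('scene')['img'][100:310,280:530]
cv2.imwrite('pics/r4.png',cv2.resize(b,None,fx=2.4,fy=2.4)[:,:,::-1])"
```

```text
t 6.25 tcp [0.4535 0.0856 0.1372] shift [8.72 0.13 0.18] turn [ 0.03 -0.05 -0.01] w 0.0313 F [-0.023  -0.045  -0.7132]
```

View pics/r4.png

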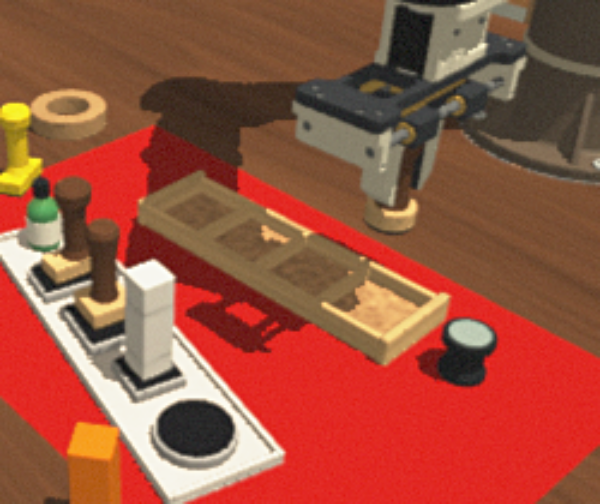

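Request:
play_rows --steps '[[[3,0.1,0.2],[0,0,0],-1],[[3,0,0],[0,0,0],-1],[[1.5,0,0],[0,0,0],-1],[[0.5,0,0],[0,0,0],-1],[[0,0,0],[0,0,0],-1]]'

```text
time: 6.8
tool_pos: [0.4552, 0.0869, 0.0572]
tool_rot: [[-0.001, -0.066, 0.998], [-0.0, 0.998, 0.066], [-1.0, -0.0, -0.001]]
force: [1.1, 0.1, -1.4]
gripper_width: 0.0315
```

Request:
play_rows --steps '[[[0.2,0,0],[0,0,0],-1],[[0.2,0,0],[0,0,0],-1],[[0,0,0],[0,0,0],-1]]'

```text
time: 7.1
tool_pos: [0.4558, 0.0869, 0.0541]
tool_rot: [[0.001, -0.068, 0.998], [0.0, 0.998, 0.068], [-1.0, -0.0, 0.001]]
force: [0.1, -0.1, -1.4]
gripper_width: 0.0313
```

Request:
play_rows --steps '[[[0.2,0,0],[0,0,0],-1],[[0.1,0,0],[0,0,0],-1],[[0,0,0],[0,0,0],-1]]'

```text
time: 7.4
tool_pos: [0.4554, 0.0868, 0.0507]
tool_rot: [[-0.0, -0.068, 0.998], [-0.0, 0.998, 0.068], [-1.0, -0.0, -0.0]]
force: [0.5, -0.3, -1.1]
gripper_width: 0.0315
```

Request:
play_rows --steps '[[[0.15,0,0],[0,0,0],-1],[[0,0,0],[0,0,0],-1]]'

```text
time: 7.6
tool_pos: [0.4554, 0.0868, 0.0491]
tool_rot: [[-0.0, -0.068, 0.998], [-0.0, 0.998, 0.068], [-1.0, -0.0, -0.0]]
force: [-0.3, -0.5, -1.9]
gripper_width: 0.0309
```

```bash
python3 -c "
from h import *
rel((.4552,.087,.048),4)
b=snapshot('scene')['img'][150:290,380:530]
cv2.imwrite('pics/r5.png',cv2.resize(b,None,fx=4,fy=4)[:,:,::-1])"
```

```text
t 7.6 tcp [0.4554 0.0868 0.0491] shift [ 0.11  0.02 -0.02] turn [-0.08 -0.01  0.  ] w 0.0309 F [-0.3473 -0.5077 -1.9293]
```

View pics/r5.png

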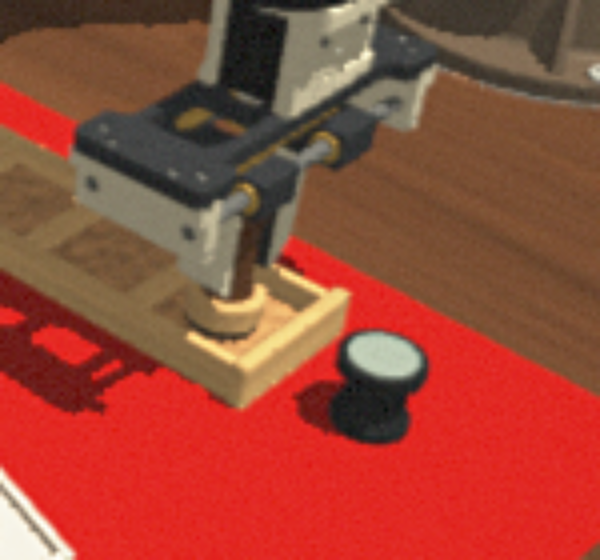

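Request:
play_rows --steps '[[[0.1,0,0],[0,0,0],-1],[[0,0,0],[0,0,0],-1]]'

```text
time: 7.85
tool_pos: [0.4554, 0.0868, 0.0481]
tool_rot: [[-0.0, -0.068, 0.998], [-0.0, 0.998, 0.068], [-1.0, -0.0, -0.0]]
force: [0.3, 0.3, -1.6]
gripper_width: 0.0312
```

Request:
play_rows --steps '[[[0.1,0,0],[0,0,0],-1],[[0,0,0],[0,0,0],-1]]'

```text
time: 8.05
tool_pos: [0.4554, 0.0868, 0.0471]
tool_rot: [[-0.0, -0.068, 0.998], [-0.0, 0.998, 0.068], [-1.0, -0.0, -0.0]]
force: [-0.7, -0.6, -0.4]
gripper_width: 0.031
```

Request:
play_rows --steps '[[[0.1,0,0],[0,0,0],-1],[[0,0,0],[0,0,0],-1]]'

```text
time: 8.25
tool_pos: [0.4559, 0.087, 0.0465]
tool_rot: [[0.001, -0.068, 0.998], [0.0, 0.998, 0.068], [-1.0, 0.0, 0.001]]
force: [0.4, 0.3, 5.4]
gripper_width: 0.0308
```

Request:
play_rows --steps '[[[0,0,0],[0,0,0],-1]]'

```text
time: 8.35
tool_pos: [0.4559, 0.087, 0.0465]
tool_rot: [[0.001, -0.068, 0.998], [0.0, 0.998, 0.068], [-1.0, 0.0, 0.001]]
force: [0.7, 0.8, 4.7]
gripper_width: 0.0311
```

Request:
play_rows --steps '[[[0,0,0],[0,0,0],-0.1],[[0,0,0],[0,0,0],0],[[0,0,0],[0,0,0],0.3],[[0,0,0],[0,0,0],0.6],[[0,0,0],[0,0,0],0.6]]'

```text
time: 8.85
tool_pos: [0.4554, 0.0868, 0.0461]
tool_rot: [[-0.0, -0.068, 0.998], [-0.0, 0.998, 0.068], [-1.0, -0.0, -0.0]]
force: [-0.3, -1.0, 0.0]
gripper_width: 0.0652
```

Request:
play_rows --steps '[[[0,0,0],[0,0,0],0.6],[[0,0,0],[0,0,0],0.6]]'

```text
time: 9.05
tool_pos: [0.4554, 0.0868, 0.0462]
tool_rot: [[-0.0, -0.068, 0.998], [-0.0, 0.998, 0.068], [-1.0, -0.0, -0.0]]
force: [0.1, -0.6, -0.0]
gripper_width: 0.073
```

Request:
play_rows --steps '[[[-2,0,0],[0,0,0],0.6],[[-4,0,0],[0,0,0],0.6],[[-4,0,0],[0,0,0],0.6],[[0,0,0],[0,0,0],0.6]]'

```text
time: 9.45
tool_pos: [0.4581, 0.088, 0.1506]
tool_rot: [[0.007, -0.068, 0.998], [0.002, 0.998, 0.068], [-1.0, 0.001, 0.007]]
force: [0.2, 0.1, -1.5]
gripper_width: 0.0733
```

```bash
python3 -c "
from h import *
rel((.6569,.0288,.15),-5)
b=snapshot('scene')['img'][130:290,330:530]
cv2.imwrite('pics/r6.png',cv2.resize(b,None,fx=3,fy=3)[:,:,::-1])"
```

```text
t 9.45 tcp [0.4581 0.088  0.1506] shift [ 0.2  -7.27 19.43] turn [ 8.92  0.42 -0.09] w 0.0733 F [ 0.1969  0.1407 -1.5344]
```

View pics/r6.png

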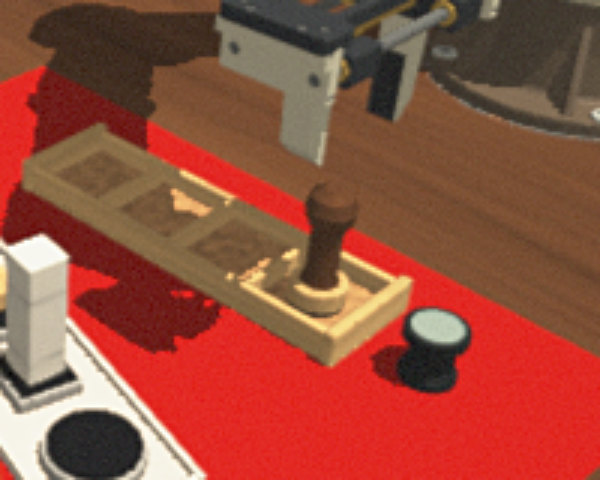

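Request:
play_rows --steps '[[[0,-1,2.7],[0,0,0],0.6],[[0,-1.7,4.5],[0,0,0],0.6],[[0,-1.7,4.5],[0,0,0],0.6],[[0,-1.7,4.5],[0,0,0],0.6],[[0,-1.2,3.2],[0,0,0],0.6]]'

```text
time: 10.0
tool_pos: [0.656, 0.0253, 0.1444]
tool_rot: [[-0.001, -0.067, 0.998], [-0.001, 0.998, 0.067], [-1.0, -0.001, -0.001]]
force: [0.4, 0.5, 0.4]
gripper_width: 0.0736
```

Request:
play_rows --steps '[[[0,0,0],[4.5,0,0],0.6],[[0,0,0],[4.5,0,0],0.6],[[0,0,0],[0,0,0],0.6]]'

```text
time: 10.3
tool_pos: [0.6534, 0.0272, 0.1445]
tool_rot: [[-0.002, 0.09, 0.996], [-0.0, 0.996, -0.09], [-1.0, -0.001, -0.002]]
force: [0.4, 0.5, -0.6]
gripper_width: 0.0732
```

```bash
python3 -c "
from h import *
rel((.6569,.0288,.058),-5)"
```

```text
t 10.3 tcp [0.6534 0.0272 0.1445] shift [8.65 0.19 0.35] turn [-0.15 -0.13  0.04] w 0.0732 F [ 0.3677  0.4841 -0.577 ]
```

Request:
play_rows --steps '[[[0,0.2,0.35],[0,0,0],0.6],[[3,0,0],[0,0,0],0.6],[[3,0,0],[0,0,0],0.6],[[2,0,0],[0,0,0],0.6],[[0.5,0,0],[0,0,0],0.6]]'

```text
time: 10.8
tool_pos: [0.6559, 0.0287, 0.0584]
tool_rot: [[-0.004, 0.086, 0.996], [-0.001, 0.996, -0.086], [-1.0, -0.001, -0.004]]
force: [-0.7, -0.1, 0.2]
gripper_width: 0.0735
```

```bash
python3 -c "
from h import *
rel((.6569,.0288,.058),-5)
a=snapshot('top')['img'][120:230,200:310];b=snapshot('scene')['img'][150:310,260:420]
cv2.imwrite('pics/s2.png',np.hstack([cv2.resize(a,(400,400)),cv2.resize(b,(400,400))])[:,:,::-1])"
```

```text
t 10.8 tcp [0.6559 0.0287 0.0584] shift [0.04 0.01 0.1 ] turn [ 0.05 -0.24  0.06] w 0.0735 F [-0.6732 -0.0728  0.1913]
```

View pics/s2.png

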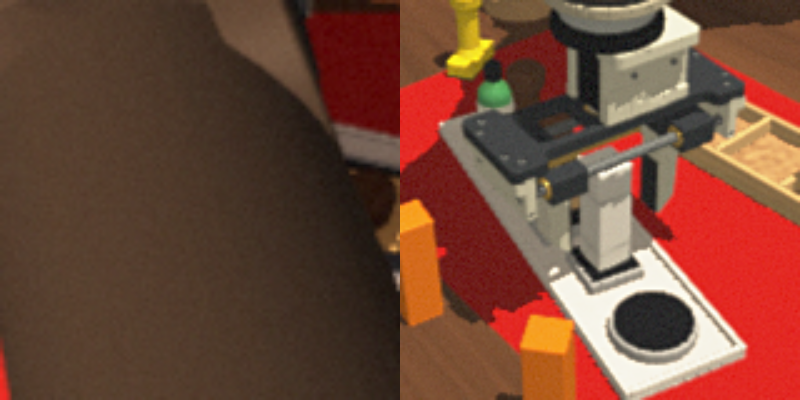

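Fingers straddle the seal, so I close.

Request:
play_rows --steps '[[[0,0,0],[0,0,0],0.2],[[0,0,0],[0,0,0],0],[[0,0,0],[0,0,0],-0.2],[[0,0,0],[0,0,0],-0.3],[[0,0,0],[0,0,0],-0.6]]' --grip_force 20

```text
time: 11.4
tool_pos: [0.6579, 0.0289, 0.0616]
tool_rot: [[0.001, 0.089, 0.996], [-0.0, 0.996, -0.089], [-1.0, -0.0, 0.001]]
force: [-0.3, -0.1, -0.1]
gripper_width: 0.0379
```

Request:
play_rows --steps '[[[0,0,0],[0,0,0],-1],[[0,0,0],[0,0,0],-1],[[0,0,0],[0,0,0],-1],[[0,0,0],[0,0,0],-1]]'

```text
time: 11.8
tool_pos: [0.6579, 0.0289, 0.0614]
tool_rot: [[0.0, 0.089, 0.996], [-0.0, 0.996, -0.089], [-1.0, -0.0, 0.0]]
force: [0.9, -0.3, 2.2]
gripper_width: 0.0278
```

Request:
play_rows --steps '[[[-2,0,0],[0,0,0],-1],[[-3,0,0],[0,0,0],-1],[[-3,0,0],[0,0,0],-1],[[0,0,0],[0,0,0],-1]]'

```text
time: 12.2
tool_pos: [0.6599, 0.0297, 0.1454]
tool_rot: [[0.006, 0.089, 0.996], [0.001, 0.996, -0.089], [-1.0, 0.001, 0.006]]
force: [1.4, -0.3, -0.5]
gripper_width: 0.028
```

```bash
python3 -c "
from h import *
rel((.4604,.0172,.13),4)"
```

```text
t 12.2 tcp [0.6599 0.0297 0.1454] shift [  1.41  -3.01 -19.77] turn [-9.08  0.36 -0.06] w 0.028 F [ 1.4095 -0.3197 -0.5054]
```

Request:
play_rows --steps '[[[0,-0.5,-2.6],[0,0,0],-1],[[0,-0.6,-4.5],[0,0,0],-1],[[0,-0.7,-4.5],[0,0,0],-1],[[0,-0.7,-4.5],[0,0,0],-1],[[0,-0.45,-3.5],[0,0,0],-1]]'

```text
time: 12.7
tool_pos: [0.4562, 0.0163, 0.1402]
tool_rot: [[-0.003, 0.089, 0.996], [-0.001, 0.996, -0.089], [-1.0, -0.001, -0.003]]
force: [0.4, -0.1, -1.3]
gripper_width: 0.028
```

Request:
play_rows --steps '[[[0,0,0],[-4.5,0,0],-1],[[0,0,0],[-4.5,0,0],-1],[[2,0,0],[0,0,0],-1],[[2,0,0],[0,0,0],-1],[[0,0,0],[0,0,0],-1]]'

```text
time: 13.2
tool_pos: [0.4577, 0.0165, 0.0989]
tool_rot: [[-0.005, -0.069, 0.998], [-0.0, 0.998, 0.069], [-1.0, 0.0, -0.005]]
force: [0.4, -0.2, -0.7]
gripper_width: 0.0279
```

```bash
python3 -c "
from h import *
rel((.4604,.0172,.0504),4)
b=snapshot('scene')['img'][130:290,330:530]
cv2.imwrite('pics/s3.png',cv2.resize(b,None,fx=3,fy=3)[:,:,::-1])"
```

```text
t 13.2 tcp [0.4577 0.0165 0.0989] shift [4.85 0.05 0.3 ] turn [-0.07 -0.28 -0.  ] w 0.0279 F [ 0.4142 -0.2017 -0.7007]
```

View pics/s3.png

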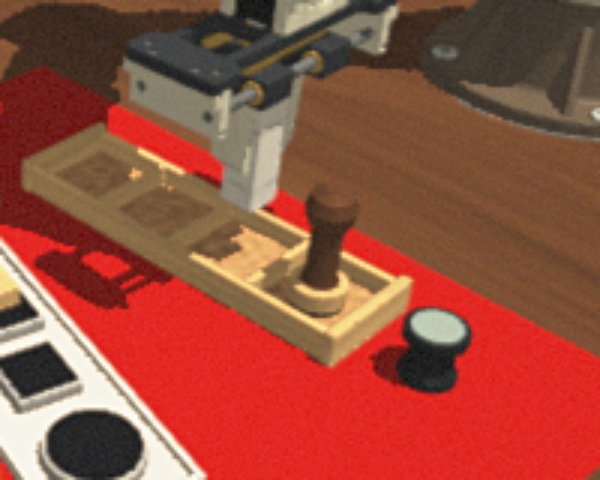

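Request:
play_rows --steps '[[[2,0,0.2],[0,0,0],-1],[[1.5,0,0],[0,0,0],-1],[[0.7,0,0],[0,0,0],-1],[[0,0,0],[0,0,0],-1],[[0,0,0],[0,0,0],-1]]'

```text
time: 13.75
tool_pos: [0.4622, 0.0172, 0.0599]
tool_rot: [[0.001, -0.069, 0.998], [0.0, 0.998, 0.069], [-1.0, 0.0, 0.001]]
force: [0.3, -0.2, -0.7]
gripper_width: 0.0277
```

Request:
play_rows --steps '[[[0.2,0,0],[0,0,0],-1],[[0,0,0],[0,0,0],-1]]'

```text
time: 13.95
tool_pos: [0.4621, 0.017, 0.0576]
tool_rot: [[0.001, -0.068, 0.998], [-0.0, 0.998, 0.068], [-1.0, -0.0, 0.001]]
force: [0.7, 0.4, -1.9]
gripper_width: 0.0281
```

Request:
play_rows --steps '[[[0.3,0,-0.1],[0,0,0],-1],[[0.2,0,0],[0,0,0],-1],[[0,0,0],[0,0,0],-1]]'

```text
time: 14.25
tool_pos: [0.4606, 0.0169, 0.0519]
tool_rot: [[-0.001, -0.068, 0.998], [-0.0, 0.998, 0.068], [-1.0, -0.0, -0.001]]
force: [0.5, 0.2, -0.9]
gripper_width: 0.028
```

Request:
play_rows --steps '[[[0.15,0,0],[0,0,0],-1],[[0,0,0],[0,0,0],-1]]'

```text
time: 14.45
tool_pos: [0.4608, 0.017, 0.0506]
tool_rot: [[-0.0, -0.068, 0.998], [-0.0, 0.998, 0.068], [-1.0, -0.0, -0.0]]
force: [0.6, 0.8, -1.6]
gripper_width: 0.0281
```

Request:
play_rows --steps '[[[0.1,0,0],[0,0,0],-1],[[0,0,0],[0,0,0],-1]]'

```text
time: 14.65
tool_pos: [0.4609, 0.017, 0.0503]
tool_rot: [[0.0, -0.069, 0.998], [-0.0, 0.998, 0.069], [-1.0, -0.0, 0.0]]
force: [-3.2, -1.0, 9.6]
gripper_width: 0.0278
```

Request:
play_rows --steps '[[[0,0,0],[0,0,0],-1]]'

```text
time: 14.75
tool_pos: [0.4608, 0.017, 0.0503]
tool_rot: [[0.0, -0.068, 0.998], [-0.0, 0.998, 0.068], [-1.0, -0.0, 0.0]]
force: [-3.7, -0.7, 9.2]
gripper_width: 0.0277
```

Request:
play_rows --steps '[[[-0.05,0,0],[0,0,0],-0.2],[[0,0,0],[0,0,0],0],[[0,0,0],[0,0,0],0.3],[[0,0,0],[0,0,0],0.6],[[0,0,0],[0,0,0],0.6]]'

```text
time: 15.25
tool_pos: [0.4608, 0.017, 0.0502]
tool_rot: [[-0.0, -0.068, 0.998], [-0.0, 0.998, 0.068], [-1.0, 0.0, -0.0]]
force: [0.7, -0.3, -0.1]
gripper_width: 0.0635
```

Request:
play_rows --steps '[[[0,0,0],[0,0,0],0.6],[[-2,0,0],[0,0,0],0.6],[[-4,0,0],[0,0,0],0.6],[[-4,0,0],[0,0,0],0.6],[[0,0,0],[0,0,0],0.6]]'

```text
time: 15.75
tool_pos: [0.4636, 0.0178, 0.1546]
tool_rot: [[0.008, -0.068, 0.998], [0.0, 0.998, 0.068], [-1.0, -0.0, 0.008]]
force: [0.4, -1.0, -0.6]
gripper_width: 0.0735
```

```bash
python3 -c "
from h import *
rel((.6433,-.0467,.15),-11)
b=snapshot('scene')['img'][130:290,290:490]
cv2.imwrite('pics/s4.png',cv2.resize(b,None,fx=3,fy=3)[:,:,::-1])"
```

```text
t 15.75 tcp [0.4636 0.0178 0.1546] shift [ 0.6  -7.66 17.48] turn [14.93  0.43 -0.05] w 0.0735 F [ 0.4458 -0.9918 -0.6166]
```

View pics/s4.png

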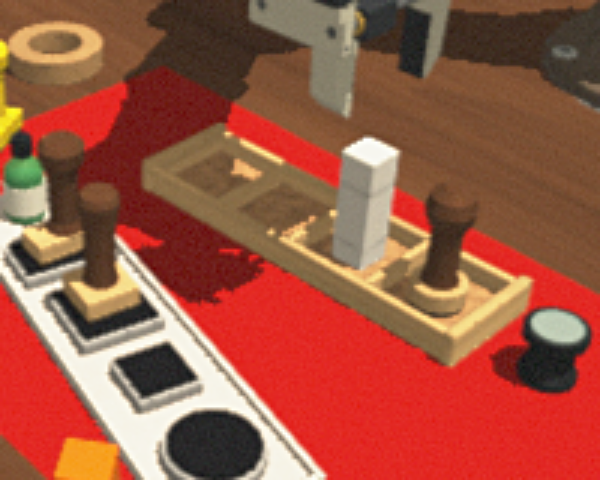

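Request:
play_rows --steps '[[[0,-1.2,2.7],[0,0,0],0.6],[[0,-1.8,4.2],[0,0,0],0.6],[[0,-1.8,4.2],[0,0,0],0.6],[[0,-1.8,4.2],[0,0,0],0.6],[[0,-1,2.4],[0,0,0],0.6]]'

```text
time: 16.3
tool_pos: [0.6448, -0.0488, 0.1483]
tool_rot: [[-0.001, -0.066, 0.998], [-0.001, 0.998, 0.066], [-1.0, -0.001, -0.001]]
force: [-0.0, 0.7, -0.0]
gripper_width: 0.0734
```

Request:
play_rows --steps '[[[0,0,0],[7.5,0,0],0.6],[[0,0,0],[7.5,0,0],0.6],[[0,0,0],[0,0,0],0.6],[[0,0,0],[0,0,0],0.6]]'

```text
time: 16.7
tool_pos: [0.642, -0.0466, 0.1492]
tool_rot: [[-0.002, 0.188, 0.982], [-0.0, 0.982, -0.188], [-1.0, -0.001, -0.002]]
force: [-0.1, 0.8, 0.1]
gripper_width: 0.0731
```

```bash
python3 -c "
from h import *
rel((.6433,-.0467,.057),-11)"
```

```text
t 16.7 tcp [ 0.642  -0.0466  0.1492] shift [9.22 0.02 0.14] turn [ 0.16 -0.09  0.04] w 0.0731 F [-0.0974  0.8235  0.1372]
```

Request:
play_rows --steps '[[[3,0,0.1],[0,0,0],0.6],[[3,0,0],[0,0,0],0.6],[[2.2,0,0],[0,0,0],0.6],[[0.6,0,0],[0,0,0],0.6],[[0,0,0],[0,0,0],0.6]]'

```text
time: 17.2
tool_pos: [0.6429, -0.0469, 0.0614]
tool_rot: [[-0.002, 0.19, 0.982], [0.0, 0.982, -0.19], [-1.0, -0.0, -0.002]]
force: [-0.5, 0.8, 0.7]
gripper_width: 0.0733
```

```bash
python3 -c "
from h import *
rel((.6433,-.0467,.057),-11)
b=snapshot('scene')['img'][110:310,240:440]
cv2.imwrite('pics/q1.png',cv2.resize(b,(560,560))[:,:,::-1])"
```

```text
t 17.2 tcp [ 0.6429 -0.0469  0.0614] shift [0.44 0.03 0.04] turn [ 0.04 -0.11  0.01] w 0.0733 F [-0.4859  0.8415  0.6762]
```

View pics/q1.png

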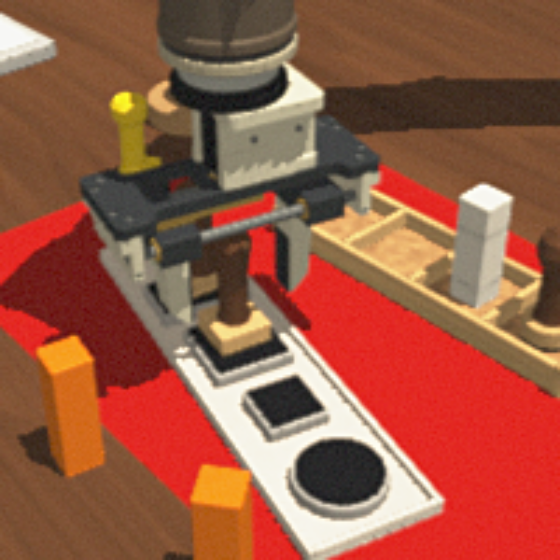

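Request:
play_rows --steps '[[[0.4,0,0.05],[0,0,0],0.4],[[0,0,0],[0,0,0],0],[[0,0,0],[0,0,0],-0.3],[[0,0,0],[0,0,0],-0.6],[[0,0,0],[0,0,0],-1]]' --grip_force 15

```text
time: 17.75
tool_pos: [0.6443, -0.047, 0.0586]
tool_rot: [[0.0, 0.192, 0.981], [-0.0, 0.981, -0.192], [-1.0, 0.0, 0.0]]
force: [0.2, -0.7, -0.6]
gripper_width: 0.0382
```

Request:
play_rows --steps '[[[0,0,0],[0,0,0],-1],[[0,0,0],[0,0,0],-1],[[0,0,0],[0,0,0],-1],[[0,0,0],[0,0,0],-1],[[0,0,0],[0,0,0],-1]]'

```text
time: 18.25
tool_pos: [0.6443, -0.047, 0.0584]
tool_rot: [[0.0, 0.192, 0.981], [-0.0, 0.981, -0.192], [-1.0, 0.0, 0.0]]
force: [-0.3, 0.2, 0.8]
gripper_width: 0.025
```

Request:
play_rows --steps '[[[-2,0,0],[0,0,0],-1],[[-3,0,0],[0,0,0],-1],[[-3,0,0],[0,0,0],-1],[[0,0,0],[0,0,0],-1],[[0,0,0],[0,0,0],-1]]'

```text
time: 18.75
tool_pos: [0.6442, -0.047, 0.1386]
tool_rot: [[0.001, 0.192, 0.981], [-0.0, 0.981, -0.192], [-1.0, -0.0, 0.001]]
force: [0.2, 0.1, -1.3]
gripper_width: 0.0248
```

```bash
python3 -c "
from h import *
rel((.4655,-.0526,.13),4)
b=snapshot('scene')['img'][110:310,240:440]
cv2.imwrite('pics/q2.png',cv2.resize(b,(560,560))[:,:,::-1])"
```

```text
t 18.75 tcp [ 0.6442 -0.047   0.1386] shift [  0.84  -3.98 -17.43] turn [-15.08   0.05   0.01] w 0.0248 F [ 0.2024  0.0679 -1.2747]
```

View pics/q2.png

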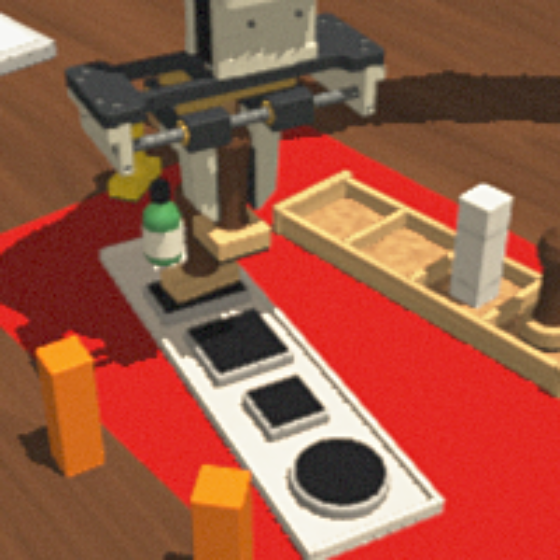

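Request:
play_rows --steps '[[[0,-0.6,-2.4],[0,0,0],-1],[[0,-0.9,-4],[0,0,0],-1],[[0,-0.9,-4],[0,0,0],-1],[[0,-0.9,-4],[0,0,0],-1],[[0,-0.7,-3],[0,0,0],-1]]'

```text
time: 19.3
tool_pos: [0.4618, -0.053, 0.1368]
tool_rot: [[-0.004, 0.192, 0.981], [-0.0, 0.981, -0.192], [-1.0, -0.001, -0.004]]
force: [0.5, 0.2, -0.6]
gripper_width: 0.0247
```

Request:
play_rows --steps '[[[0,0,0],[-7.5,0,0],-1],[[0,0,0],[-7.5,0,0],-1],[[2,0,0],[0,0,0],-1],[[2,0,0],[0,0,0],-1],[[0,0,0],[0,0,0],-1]]'

```text
time: 19.8
tool_pos: [0.4631, -0.053, 0.0955]
tool_rot: [[-0.006, -0.068, 0.998], [0.001, 0.998, 0.068], [-1.0, 0.001, -0.006]]
force: [-0.4, -0.6, -0.9]
gripper_width: 0.0248
```

```bash
python3 -c "
from h import *
rel((.4655,-.0526,.0473),4)"
```

```text
t 19.8 tcp [ 0.4631 -0.053   0.0955] shift [4.81 0.01 0.28] turn [-0.08 -0.34 -0.06] w 0.0248 F [-0.4273 -0.6328 -0.8946]
```

Request:
play_rows --steps '[[[2,0,0],[0,0,0],-1],[[1.5,0,0],[0,0,0],-1],[[0.6,0,0],[0,0,0],-1],[[0,0,0],[0,0,0],-1],[[0,0,0],[0,0,0],-1]]'

```text
time: 20.3
tool_pos: [0.4659, -0.0527, 0.0577]
tool_rot: [[0.0, -0.069, 0.998], [-0.0, 0.998, 0.069], [-1.0, -0.0, 0.0]]
force: [0.6, -0.7, 0.1]
gripper_width: 0.0248
```

Request:
play_rows --steps '[[[0.3,0,0],[0,0,0],-1],[[0.1,0,0],[0,0,0],-1],[[0,0,0],[0,0,0],-1]]'

```text
time: 20.6
tool_pos: [0.4657, -0.0529, 0.0534]
tool_rot: [[0.0, -0.068, 0.998], [-0.0, 0.998, 0.068], [-1.0, -0.0, 0.0]]
force: [0.5, 0.2, -0.7]
gripper_width: 0.0249
```

Request:
play_rows --steps '[[[0.3,0,0],[0,0,0],-1],[[0.2,0,0],[0,0,0],-1],[[0,0,0],[0,0,0],-1]]'

```text
time: 20.9
tool_pos: [0.4654, -0.0528, 0.0479]
tool_rot: [[-0.001, -0.068, 0.998], [0.0, 0.998, 0.068], [-1.0, 0.0, -0.001]]
force: [-0.2, 0.9, -0.8]
gripper_width: 0.025
```

Request:
play_rows --steps '[[[0.1,0,0],[0,0,0],-1],[[0,0,0],[0,0,0],-1]]'

```text
time: 21.1
tool_pos: [0.4658, -0.0528, 0.0473]
tool_rot: [[0.0, -0.068, 0.998], [-0.0, 0.998, 0.068], [-1.0, -0.0, 0.0]]
force: [-0.5, -0.2, -0.0]
gripper_width: 0.0247
```

Request:
play_rows --steps '[[[0.1,0,0],[0,0,0],-1],[[0,0,0],[0,0,0],-1],[[0,0,0],[0,0,0],-1]]'

```text
time: 21.4
tool_pos: [0.4665, -0.0528, 0.0469]
tool_rot: [[0.002, -0.068, 0.998], [-0.0, 0.998, 0.068], [-1.0, -0.0, 0.002]]
force: [-0.5, -1.0, 7.5]
gripper_width: 0.025
```

Request:
play_rows --steps '[[[0,0,0],[0,0,0],-0.2],[[0,0,0],[0,0,0],0],[[0,0,0],[0,0,0],0.3],[[0,0,0],[0,0,0],0.6],[[0,0,0],[0,0,0],0.6]]'

```text
time: 21.9
tool_pos: [0.4655, -0.0528, 0.0461]
tool_rot: [[-0.0, -0.068, 0.998], [-0.0, 0.998, 0.068], [-1.0, 0.0, -0.0]]
force: [0.0, -0.4, 0.2]
gripper_width: 0.0602
```

Request:
play_rows --steps '[[[0,0,0],[0,0,0],0.6],[[-2,0,0],[0,0,0],0.6],[[-4,0,0],[0,0,0],0.6],[[-4,0,0],[0,0,0],0.6],[[0,0,0],[0,0,0],0.6]]'

```text
time: 22.4
tool_pos: [0.4685, -0.0525, 0.1507]
tool_rot: [[0.008, -0.068, 0.998], [-0.001, 0.998, 0.068], [-1.0, -0.001, 0.008]]
force: [1.3, 0.1, 0.0]
gripper_width: 0.0732
```

Request:
play_rows --steps '[[[0,0,0],[0,0,0],0.6]]'

```text
time: 22.5
tool_pos: [0.4661, -0.0531, 0.147]
tool_rot: [[0.002, -0.068, 0.998], [-0.001, 0.998, 0.068], [-1.0, -0.001, 0.002]]
force: [-0.0, 0.6, -0.7]
gripper_width: 0.0734
```

```bash
python3 -c "
from h import *
rel((.6258,-.1135,.15),-11)
b=snapshot('scene')['img'][110:290,270:490]
cv2.imwrite('pics/q3.png',cv2.resize(b,None,fx=3,fy=3)[:,:,::-1])"
```

```text
t 22.5 tcp [ 0.4661 -0.0531  0.147 ] shift [-0.26 -7.11 15.52] turn [14.9   0.12  0.03] w 0.0734 F [-0.0354  0.6251 -0.7189]
```

View pics/q3.png

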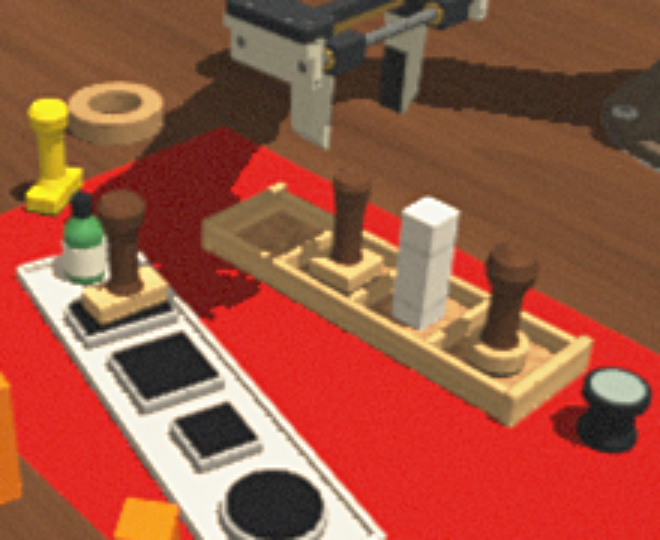

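Request:
play_rows --steps '[[[0,-1.2,2.6],[0,0,0],0.6],[[0,-1.9,4.2],[0,0,0],0.6],[[0,-1.9,4.2],[0,0,0],0.6],[[0,-1.4,3],[0,0,0],0.6],[[0,-0.7,1.5],[0,0,0],0.6]]'

```text
time: 23.05
tool_pos: [0.6266, -0.1145, 0.1438]
tool_rot: [[-0.002, -0.067, 0.998], [0.0, 0.998, 0.067], [-1.0, 0.0, -0.002]]
force: [-0.3, 0.1, -0.2]
gripper_width: 0.0736
```

Request:
play_rows --steps '[[[0,0,0],[7.5,0,0],0.6],[[0,0,0],[7.5,0,0],0.6],[[0,0,0],[0,0,0],0.6],[[0,0,0],[0,0,0],0.6]]'

```text
time: 23.45
tool_pos: [0.6245, -0.1128, 0.145]
tool_rot: [[-0.002, 0.188, 0.982], [-0.0, 0.982, -0.188], [-1.0, -0.001, -0.002]]
force: [-0.4, -0.4, -0.1]
gripper_width: 0.0735
```

```bash
python3 -c "
from h import *
rel((.6258,-.1135,.057),-11)"
```

```text
t 23.45 tcp [ 0.6245 -0.1128  0.145 ] shift [ 8.8  -0.04  0.16] turn [ 0.17 -0.12  0.03] w 0.0735 F [-0.3833 -0.4126 -0.1342]
```

Request:
play_rows --steps '[[[3,0,0.1],[0,0,0],0.6],[[3,0,0],[0,0,0],0.6],[[2,0,0],[0,0,0],0.6],[[0.5,0,0],[0,0,0],0.6],[[0,0,0],[0,0,0],0.6]]'

```text
time: 23.95
tool_pos: [0.6255, -0.1131, 0.0605]
tool_rot: [[-0.002, 0.19, 0.982], [0.0, 0.982, -0.19], [-1.0, 0.0, -0.002]]
force: [-0.7, 0.3, -0.2]
gripper_width: 0.0735
```

```bash
python3 -c "
from h import *
rel((.6258,-.1135,.057),-11)
b=snapshot('scene')['img'][90:270,240:420]
cv2.imwrite('pics/o1.png',cv2.resize(b,(560,560))[:,:,::-1])"
```

```text
t 23.95 tcp [ 0.6255 -0.1131  0.0605] shift [ 0.35 -0.03  0.04] turn [ 0.04 -0.1  -0.  ] w 0.0735 F [-0.663   0.3305 -0.2175]
```

View pics/o1.png

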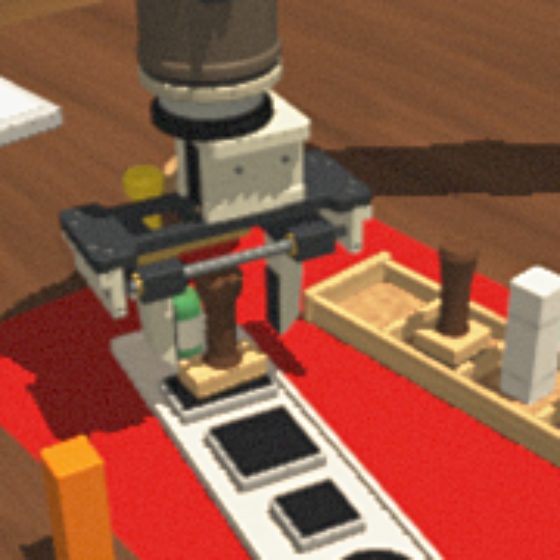

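Request:
play_rows --steps '[[[0.3,0,0],[0,0,0],0.4],[[0,0,0],[0,0,0],0],[[0,0,0],[0,0,0],-0.3],[[0,0,0],[0,0,0],-0.6],[[0,0,0],[0,0,0],-1]]' --grip_force 15

```text
time: 24.5
tool_pos: [0.6262, -0.1133, 0.0585]
tool_rot: [[0.0, 0.192, 0.981], [-0.0, 0.981, -0.192], [-1.0, -0.0, 0.0]]
force: [-0.2, 0.2, -0.3]
gripper_width: 0.0378
```

Request:
play_rows --steps '[[[0,0,0],[0,0,0],-1],[[0,0,0],[0,0,0],-1],[[0,0,0],[0,0,0],-1],[[0,0,0],[0,0,0],-1],[[0,0,0],[0,0,0],-1]]'

```text
time: 25.0
tool_pos: [0.6265, -0.1133, 0.0585]
tool_rot: [[0.001, 0.192, 0.981], [-0.0, 0.981, -0.192], [-1.0, 0.0, 0.001]]
force: [0.4, -1.4, 3.2]
gripper_width: 0.0287
```

Request:
play_rows --steps '[[[-2,0,0],[0,0,0],-1],[[-3,0,0],[0,0,0],-1],[[-3,0,0],[0,0,0],-1],[[0,0,0],[0,0,0],-1],[[0,0,0],[0,0,0],-1]]'

```text
time: 25.5
tool_pos: [0.6261, -0.1133, 0.1384]
tool_rot: [[0.0, 0.192, 0.981], [-0.0, 0.981, -0.192], [-1.0, -0.0, 0.001]]
force: [-0.7, -0.5, -1.5]
gripper_width: 0.0288
```

```bash
python3 -c "
from h import *
rel((.4706,-.1224,.13),4)
b=snapshot('scene')['img'][90:270,240:420]
cv2.imwrite('pics/o2.png',cv2.resize(b,(560,560))[:,:,::-1])"
```

```text
t 25.5 tcp [ 0.6261 -0.1133  0.1384] shift [  0.84  -3.88 -15.08] turn [-15.08   0.03   0.01] w 0.0288 F [-0.7055 -0.5276 -1.5454]
```

View pics/o2.png

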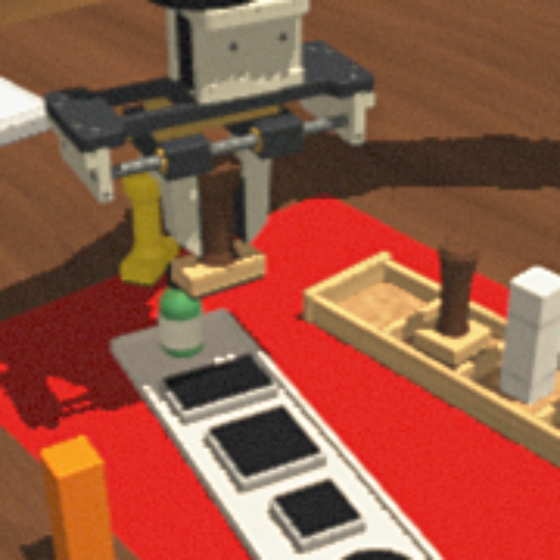

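Request:
play_rows --steps '[[[0,-0.6,-2.3],[0,0,0],-1],[[0,-1,-3.8],[0,0,0],-1],[[0,-1,-3.9],[0,0,0],-1],[[0,-0.8,-3],[0,0,0],-1],[[0,-0.5,-2.1],[0,0,0],-1]]'

```text
time: 26.05
tool_pos: [0.4668, -0.1228, 0.1368]
tool_rot: [[-0.004, 0.193, 0.981], [0.0, 0.981, -0.193], [-1.0, -0.001, -0.004]]
force: [0.0, 0.0, -1.1]
gripper_width: 0.0284
```

Request:
play_rows --steps '[[[0,0,0],[-5,0,0],-1],[[0,0,0],[-5,0,0],-1],[[1.5,0,0],[0,0,0],-1],[[1.5,0,0],[0,0,0],-1],[[0,0,0],[0,0,0],-1]]'

```text
time: 26.55
tool_pos: [0.4682, -0.1223, 0.1057]
tool_rot: [[-0.005, 0.019, 1.0], [0.001, 1.0, -0.019], [-1.0, 0.001, -0.005]]
force: [-0.5, -0.3, 0.2]
gripper_width: 0.029
```

```bash
python3 -c "
from h import *
rel((.4706,-.1224,.0474),-1)
b=snapshot('scene')['img'][90:270,300:480]
a=snapshot('top')['img'][220:320,250:390]
cv2.imwrite('pics/o3.png',np.hstack([cv2.resize(b,(400,400)),cv2.resize(a,(400,400))])[:,:,::-1])"
```

```text
t 26.55 tcp [ 0.4682 -0.1223  0.1057] shift [ 5.83 -0.01  0.27] turn [-0.07 -0.3  -0.06] w 0.029 F [-0.4953 -0.3111  0.2259]
```

View pics/o3.png

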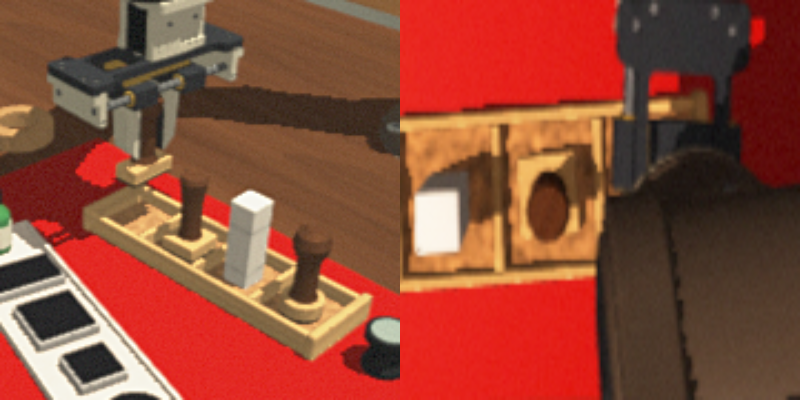

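Request:
play_rows --steps '[[[2.5,0,0],[0,0,0],-1],[[2,0,0],[0,0,0],-1],[[0.5,0,0],[0,0,0],-1],[[0,0,0],[0,0,0],-1],[[0,0,0],[0,0,0],-1]]'

```text
time: 27.15
tool_pos: [0.4711, -0.1225, 0.0591]
tool_rot: [[0.001, 0.019, 1.0], [-0.0, 1.0, -0.019], [-1.0, -0.0, 0.001]]
force: [0.7, 0.6, -0.0]
gripper_width: 0.0289
```

Request:
play_rows --steps '[[[0.3,0,0],[0,0,0],-1],[[0.1,0,0],[0,0,0],-1],[[0,0,0],[0,0,0],-1]]'

```text
time: 27.45
tool_pos: [0.4706, -0.1226, 0.0544]
tool_rot: [[0.0, 0.019, 1.0], [-0.0, 1.0, -0.019], [-1.0, -0.0, 0.0]]
force: [-0.5, 1.0, -0.6]
gripper_width: 0.0288
```

Request:
play_rows --steps '[[[0.3,0,0],[0,0,0],-1],[[0.3,0,0],[0,0,0],-1],[[0,0,0],[0,0,0],-1]]'

```text
time: 27.75
tool_pos: [0.4701, -0.1225, 0.0478]
tool_rot: [[-0.001, 0.019, 1.0], [0.0, 1.0, -0.019], [-1.0, 0.0, -0.001]]
force: [-0.7, -0.8, -0.7]
gripper_width: 0.0288
```

Request:
play_rows --steps '[[[0.1,0,0],[0,0,0],-1],[[0,0,0],[0,0,0],-1]]'

```text
time: 27.95
tool_pos: [0.4707, -0.1225, 0.0473]
tool_rot: [[0.0, 0.019, 1.0], [-0.0, 1.0, -0.019], [-1.0, -0.0, 0.0]]
force: [0.5, -1.0, 1.2]
gripper_width: 0.0286
```

Request:
play_rows --steps '[[[0.05,0,0],[0,0,0],-1],[[0,0,0],[0,0,0],-1]]'

```text
time: 28.15
tool_pos: [0.4711, -0.1225, 0.047]
tool_rot: [[0.001, 0.019, 1.0], [-0.0, 1.0, -0.019], [-1.0, -0.0, 0.001]]
force: [1.5, -0.1, 2.0]
gripper_width: 0.0285
```

Request:
play_rows --steps '[[[0,0,0],[0,0,0],-0.2],[[0,0,0],[0,0,0],0],[[0,0,0],[0,0,0],0.3],[[0,0,0],[0,0,0],0.6],[[0,0,0],[0,0,0],0.6]]'

```text
time: 28.65
tool_pos: [0.4703, -0.1225, 0.0466]
tool_rot: [[-0.0, 0.019, 1.0], [0.0, 1.0, -0.019], [-1.0, 0.0, -0.0]]
force: [-0.5, -0.8, -0.3]
gripper_width: 0.064
```

Request:
play_rows --steps '[[[0,0,0],[0,0,0],0.6],[[-2,0,0],[0,0,0],0.6],[[-4,0,0],[0,0,0],0.6],[[-4,0,0],[0,0,0],0.6],[[-3,0,0],[0,0,0],0.6]]'

```text
time: 29.15
tool_pos: [0.4708, -0.1223, 0.179]
tool_rot: [[0.001, 0.019, 1.0], [-0.0, 1.0, -0.019], [-1.0, -0.0, 0.001]]
force: [0.8, -0.4, -0.3]
gripper_width: 0.0735
```

Request:
play_rows --steps '[[[0,-4,0],[0,0,0],0.6],[[0,-4,0],[0,0,0],0.6],[[0,-4,0],[0,0,0],0.6],[[0,-4,0],[0,0,0],0.6],[[0,0,0],[0,0,0],0.6]]'

```text
time: 29.65
tool_pos: [0.4659, -0.289, 0.1763]
tool_rot: [[-0.001, 0.027, 1.0], [-0.003, 1.0, -0.027], [-1.0, -0.003, -0.001]]
force: [0.2, -0.1, 1.1]
gripper_width: 0.0736
```

Request:
play_rows --steps '[[[0,-4,0],[0,0,0],0.6],[[0,-4,0],[0,0,0],0.6],[[0,-4,0],[0,0,0],0.6],[[0,0,0],[0,0,0],0.6],[[0,0,0],[0,0,0],0.6]]'

```text
time: 30.15
tool_pos: [0.4648, -0.4028, 0.1762]
tool_rot: [[-0.0, 0.021, 1.0], [0.001, 1.0, -0.021], [-1.0, 0.001, -0.0]]
force: [0.5, 1.0, 0.4]
gripper_width: 0.0734
```

```bash
python3 -c "
from h import *
rel((.4706,-.1224,.0474),-1)
b=snapshot('scene')['img'][130:290,320:480]
a=snapshot('top')['img'][225:315,195:375]
cv2.imwrite('pics/f1.png',np.hstack([cv2.resize(b,(400,400)),cv2.resize(a,(400,200))if 0 else np.vstack([cv2.resize(a,(400,200)),np.zeros((200,400,3),np.uint8)])])[:,:,::-1])
cv2.imwrite('pics/f2.png',cv2.resize(a,None,fx=4,fy=4,interpolation=2)[:,:,::-1])"
```

```text
t 30.15 tcp [ 0.4648 -0.4028  0.1762] shift [12.9  28.03  0.01] turn [-0.18 -0.03 -0.04] w 0.0734 F [0.5386 1.0159 0.4417]
```

View pics/f1.png

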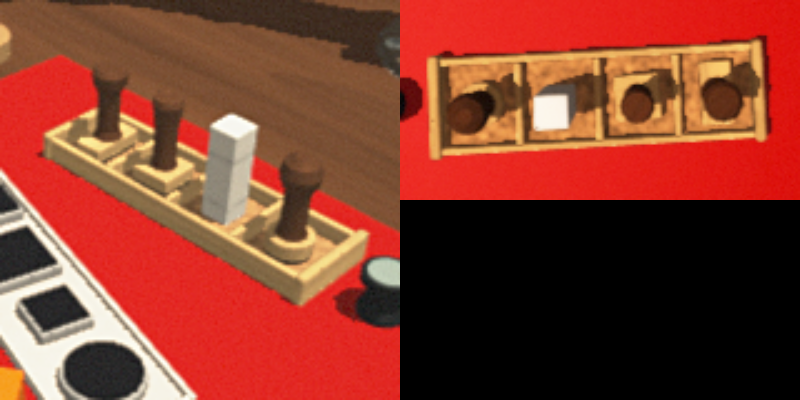

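View pics/f2.png

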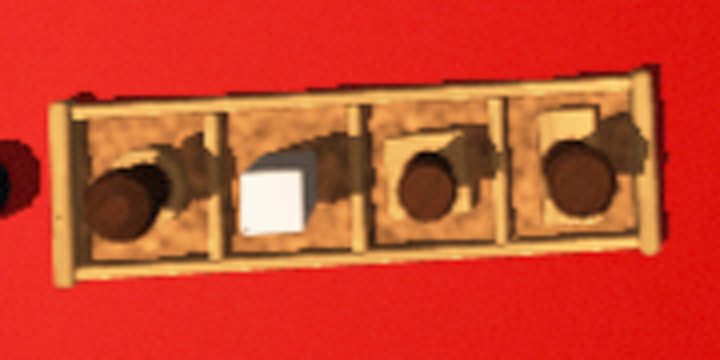

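```bash
python3 -c "
from h import *
t=snapshot('top');c=np.array([.463,-.0177]);a=np.radians(4.2);R=np.array([[np.cos(a),-np.sin(a)],[np.sin(a),np.cos(a)]])
for n,u,v,z in(('round',120,204,.0825),('seal',272,202,.098),('square',427,187,.082),('oblong',579,178,.088)):
    p=onz(t,(195+u/4-.4,225+v/4-.4),z)[:2]; print(n,(R.T@(p-c)*1000).round(1))
close_job()"
```

```text
round [  0.7 105. ]
seal [-0.4 35. ]
square [  0.5 -34.2]
oblong [   1.3 -103.7]
the job is handed in; nothing more can be done
```

The round stamp, the seal, the square stamp and the oblong stamp now stand in rack pockets 1 to 4 from the left. That is the same order as their pads in the tray. I handed the job in at about 30 s of the 96 s limit; no verdict is reported.

- **Position:** in the last top view, each was within about 1.5 mm of its pocket centre, against allowed margins of 22 mm along and 26 mm across.
- **Upright and clear:** both cameras showed all four standing upright. The arm was about 28 cm clear, and the force reading was only noise.
- **Height:** I lowered each one until it touched the pocket floor before letting go. Contact came 11 to 12 mm below where I had gripped it on the pad, about what the pad and floor heights predict. Final height was not measured separately.
- **One thing off:** the round, oblong and square stamps closed at 31, 29 and 25 mm instead of the 22 mm handle width. The fingers probably met the thicker top of each handle. All three held straight and did not slip.

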